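# Work the T-key until the pin tin's lock is seated

### The job

Lock the steel tin that has the T-shaped key standing in its lid: gently turn the key clockwise so that its tongue swings right through the hooked keeper at the front, about 25 degrees past the two raised marks, then ease it back until the key's bar lines up with the marks, with the tongue in the middle of the keeper, and let go. Leave the other tin's round knob as it is.

Things in the scene. Friction and masses are not known exactly. Their poses are not given: they have to be found in the camera images.
- bar_tin: Steel tin with the T-key, fixed, 84 x 121 x 42 mm (x, y, z), a cam lock on its lid. Origin: underside centre, below the key's axis. On its -x face, the front, is the keeper: a steel hook 24 mm wide, 43 to 69 mm from the axis, top 56 mm above the worktop. Lock collar 44 mm across, top 58 mm above the worktop; two raised marks on it lie on the tin's x axis, before and behind the key.
- bar_key_grip (a point): Middle of the T-key's bar, on the lock's axis, 84 mm above the worktop: the point to grip. The bar is an upright flat steel piece, 44 mm long (this point's x axis), 9 mm thick (y axis), 24 mm high (72 to 96 mm above the worktop), on a 10 mm stem. Grip it across its thickness from straight above; all round it is free above the collar and keeper.
- bar_key (a joint): Angle of the T-key, rad, positive clockwise from above. 0: bar in line with the marks, tongue in the middle of the keeper, locked. Starts at -1.1 to -0.75 (anticlockwise of the marks); stops at -1.15 and 1.15; friction 0.06 Nm; stays where left. The tongue is a 12 mm flat on the key, low over the lid, in line with the bar, its end 62 mm from the axis, clear of the keeper beyond about 0.35 rad either way.
- round_key_edge (a point): Point on the rim of the other lock's knob, 16 mm from its axis, 84 mm above the worktop. This second tin and lock are like the first, but with a round ribbed knob 32 mm across instead of a T-key. The two tins stand side by side, either one on the left; leave this one alone.

How it is judged:
On the way:
1. the T-key has been turned clockwise past the marks (at least 15 degrees beyond) (value of joint bar_key above 0.26 rad), for 0.1 s.
At the end, for the whole second after the job is handed in: The T-key stands within 10 degrees (0.18 rad) of the marks, at rest and let go, and the other tin's round knob has not been turned (its rim moved less than 5 mm) (value of joint bar_key between -0.18 and 0.18 rad and velocity of joint bar_key between -0.1 and 0.1 rad/s and distance of round_key_edge from where it was at the start of the episode below 0.005 m); the robot touches nothing.
It fails at once if the other tin's round knob is turned (its rim moves 5 mm or more) (distance of round_key_edge from where it was at the start of the episode above 0.005 m).
It fails at once if the T-key is jerked (turned faster than 4 rad/s) (velocity of joint bar_key above 4 rad/s or velocity of joint bar_key below -4 rad/s).
It also fails if it takes over 32 s, if anything falls off the work surface, if the arm or the gripper's body presses on something with over 40 N, if the wrist force passes 120 N, or if a joint passes its speed limit or range.

### The arm

A 7-joint arm with a two-finger parallel gripper is mounted at the origin on the work surface; the furniture and walls round the work are solid. World frame = base frame: x ahead of the robot, y to its left, z up, the work surface at z = 0. Lengths are in m, angles in rad, forces in N, time in s.
With the tool pointing down it reaches from about 0.4 to 0.85 m from the base axis. Payload 6.9 kg.
Tool frame: the origin (TCP) lies midway between the tips of the shut fingers; the grasp point (between the pads) lies behind it (ctrl.pinch_z is the z of the grasp point in the tool frame, in m); z points along the fingers, y is the line along which they close (so a half turn about z gives the same grasp; the last joint's range is limited). The gripper opens to 85 mm and grips with 20 to 120 N. Pads are 22 mm wide; open, the fingers measure 114 mm over their backs; the gripper's body (76 mm by 85 mm) begins 54 mm behind the grasp point. The pads swing forward as they close: fully open they stand 13 mm farther back than shut.
Start: joints at [1.278, 0.507, -0.238, 1.5, 0.126, 1.149, -0.155], TCP at [0.243, -0.576, 0.231] pointing down, gripper open.
Joint ranges: [-3.08, 3.08], [-0.24, 2.05], [-1.43, 1.35], [0, 2.5], [-1.52, 4.66], [0.17, 1.96], [-2.89, 2.89]. Speed limits (rad/s): [2.39, 2.39, 3.14, 3.14, 3.14, 3.14, 3.14].

### API

Orientations are given as a unit quaternion [w, x, y, z].
In Python, from station import ctrl, get_state, vision, ticket, models gives the robot as it stands. Calls block until the motion is done:
- ctrl.movep(position, orientation): joint-space move of the TCP to a pose.
- ctrl.movel(position, frame=None, max_speed=0.15): straight line of the TCP; frame=None keeps the orientation; max_speed is the mean speed in m/s.
- ctrl.set_joints(angles): joint-space move.
- ctrl.ungrasp() and ctrl.close_gripper(force=None): open the fingers fully, or close them until they stop; force is the grip in N (None keeps the last).
- ctrl.pause(seconds).
- ctrl.ik(position, orientation): joint angles nearest the present ones, or None.
- get_state(): the state.
- vision.grab_frame(name): name is "side" or "top"; returns (picture, depth): 400x640x3 uint8, blue, green, red; 400x640 float32, m along the optical axis (not along the pixel's ray), 0 where there is no reading.
- vision.camera_info(name): a dict with "mtx" (3x3 intrinsics, pixels), "R" (3x3) and "t" (3): a world point X has camera coordinates R X + t. Camera axes: x right, y down, z forward; pixel columns grow to the right and rows downward; lengths in m; the calibration is good to about 2 mm. A picture is of the moment at which its call begins. camera_info takes no time and is no camera call.
A pose or a line that the arm cannot do raises ctrl.Unreachable and nothing moves.
- ticket.close_job(): hands the job in; it is judged then, once.
Trained networks look in the newest picture that a camera, given by its name, has taken for a name from the list of things; names that differ only in an ending like _2 or _b are one class to them, and where a whole thing is asked for, a point or a joint stands for the part that bears it (a point fixed in the world has none). Each returns a list of dicts, best first, with "p" (0 to 1); they miss things now and then, are a little off and sometimes report something else, mostly with a low value. They report only what shows in the picture. A call takes as long as a camera call.
- models.recognise(camera, target): "point" ([column, row] in pixels, amid what is visible of it).
- models.masks_of(camera, target): "mask" (400x640 bool, what is visible of it) and "point" ([column, row] in pixels, amid what is visible of it).
The state is a dict: "time": time; "qpos": joint angles; "qd": joint speeds; "tau": joint torques, N m; "tcp_pos": TCP position; "eef_rot": TCP orientation; "contact_force": force on the tool from outside, world axes, zero at the start; "wrist_torque": the same for the moment, N m; "width": finger opening in m; "gripper_force": force on a finger pad.
Only numpy, scipy, OpenCV 4.12 (cv2) and the standard library are available. Lean on these libraries where they do the work, as an engineer would, in place of code of your own. Each camera call takes 0.05 s, during which the arm holds its last target. There are 200 camera calls.

## Working session

There is one attempt and no reset: what is moved stays moved. The work goes in short steps, each a Python script; the robot and the scene stay as the last script left them, time stands still between calls to the robot, and variables do not carry over. Pictures are saved under pics/ and viewed, at most 10 in all, crops included, and the job is handed in when it is done.

```bash
mkdir -p pics; cat > h.py <<'E'
import numpy as np, cv2
from station import ctrl, get_state, vision, ticket, models
def cloud(cam, depth):
    i=vision.camera_info(cam); K=np.array(i["mtx"]);R=np.array(i["R"]);t=np.array(i["t"])
    v,u=np.mgrid[:400,:640]
    c=np.stack([(u-K[0,2])/K[0,0]*depth,(v-K[1,2])/K[1,1]*depth,depth],-1)
    P=(c-t)@R
    P[depth<=0]=np.nan
    return P
E
python3 - <<'E'
from h import *
for cam in("top","side"):
    im,d=vision.grab_frame(cam); cv2.imwrite(f"pics/{cam}0.png",im); P=cloud(cam,d)
    for n in("bar_tin","bar_key_grip","round_key_edge"):
        for r in models.masks_of(cam,n)[:2]:
            m=r["mask"]; Q=P[m]; Q=Q[~np.isnan(Q[:,0])]
            print(cam,n,round(r["p"],2),np.round(r["point"]),m.sum(),np.round(np.median(Q,0),3),np.round(np.percentile(Q,2,axis=0),3),np.round(np.percentile(Q,98,axis=0),3))
            if n=="bar_key_grip":
                T=Q[(Q[:,2]>.085)&(Q[:,2]<.105)]
                if len(T)>5:
                    xy=T[:,:2]; c=xy.mean(0); w,V=np.linalg.eigh(np.cov((xy-c).T)); print("  top",len(T),c,np.ptp((xy-c)@V,axis=0),V[:,1],np.degrees(np.arctan2(*V[::-1,1])))
print(get_state(), ctrl.pinch_z)
E
```

```text
top bar_tin 0.92 [362. 197.] 2052 [ 0.451 -0.406  0.043] [ 0.394 -0.468  0.015] [ 0.496 -0.355  0.094]
top bar_key_grip 0.7 [370. 204.] 217 [ 0.441 -0.42   0.077] [ 0.405 -0.444  0.047] [ 0.47  -0.398  0.097]
  top 95 [ 0.45375054 -0.41083556] [0.00934792 0.04210287] [-0.82350425 -0.5673101 ] -145.4371371948016
top round_key_edge 0.57 [272. 228.] 312 [ 0.387 -0.209  0.092] [ 0.361 -0.254  0.046] [ 0.407 -0.188  0.095]
side bar_tin 0.71 [340. 259.] 3359 [ 0.445 -0.436  0.042] [ 0.391 -0.472  0.001] [ 0.491 -0.347  0.095]
side bar_key_grip 0.72 [340. 232.] 434 [ 0.449 -0.416  0.081] [ 0.407 -0.442  0.05 ] [ 0.471 -0.4    0.097]
  top 175 [ 0.45202453 -0.41251719] [0.00949107 0.04249747] [-0.84747032 -0.53084278] -147.937584524547
side round_key_edge 0.85 [284. 185.] 323 [ 0.385 -0.213  0.084] [ 0.361 -0.254  0.05 ] [ 0.406 -0.189  0.097]
{'time': 0.4, 'qpos': array([ 1.27747646,  0.50762529, -0.23763282,  1.50030949,  0.12569816,
        1.14891224, -0.1548241 ]), 'qd': array([ 0.00188073, -0.00185112,  0.00071439, -0.00012545,  0.00077793,
       -0.00013794, -0.00046192]), 'tau': array([ 2.37311586e-03, -6.19709229e+01, -2.18133979e+00, -2.49639201e+01,
        1.37820255e-02,  4.64790108e-03,  4.78800317e-06]), 'tcp_pos': array([ 0.24267049, -0.57588546,  0.23116038]), 'eef_rot': array([-1.36430877e-04,  9.80184357e-01,  1.98087371e-01, -1.36200324e-05]), 'contact_force': array([-0.25298547,  0.29363627, -0.35682438]), 'wrist_torque': array([-0.01473368, -0.02647936,  0.06609925]), 'gripper_force': 0.0, 'width': 0.08563733501456054} -0.0187
```

View pics/top0.png

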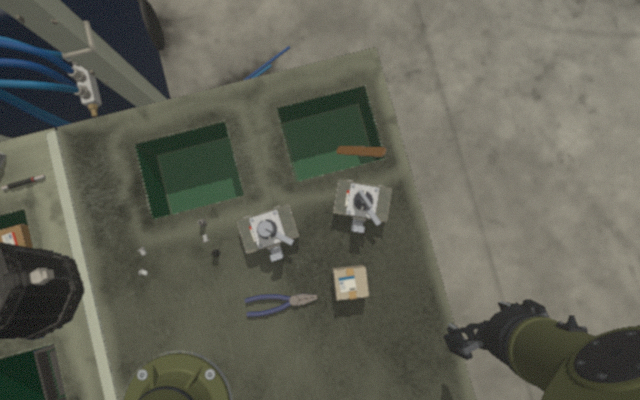

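View pics/side0.png

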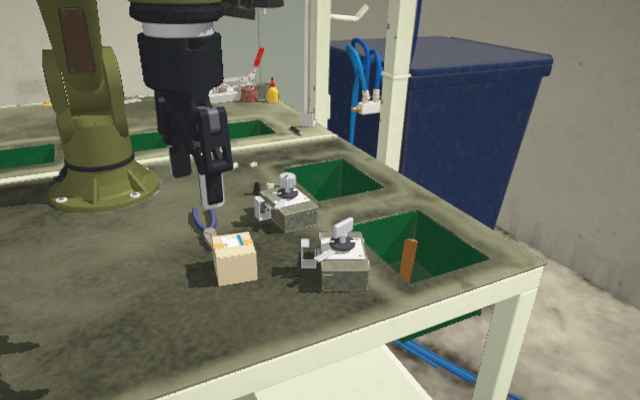

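The T-key tin is the right-hand one in the top view: key (364,200), keeper (358,226), tongue end (378,220). The round knob is at (268,229), and the carton near the robot at (350,283). Next I'll get the tin's yaw.

```bash
python3 - <<'E'
from h import *
A=[]
for cam in("top","side"):
    im,d=vision.grab_frame(cam); P=cloud(cam,d)
    m=models.masks_of(cam,"bar_tin")[0]["mask"]
    m=cv2.dilate(m.astype(np.uint8),np.ones((9,9)))>0
    Q=P[m];Q=Q[~np.isnan(Q[:,0])]; A.append(Q)
    lid=Q[(Q[:,2]>.037)&(Q[:,2]<.048)]
    print(cam,"lid",len(lid),cv2.minAreaRect((lid[:,:2]*1000).astype(np.float32)))
    if cam=="top":
        print("carton",np.round(np.nanmedian(P[275:292,340:362].reshape(-1,3),0),3))
Q=np.vstack(A); c=np.array([.453,-.4115])
# score tin yaw: lid points inside rectangle & keeper points
r=Q[:,:2]-c
k=(np.hypot(*r.T)>.04)&(np.hypot(*r.T)<.072)&(Q[:,2]>.050)&(Q[:,2]<.06)
print("keeper",k.sum(),np.round(np.median(Q[k],0),3),np.degrees(np.arctan2(np.median(r[k,1]),np.median(r[k,0]))))
t=(np.hypot(*r.T)>.028)&(np.hypot(*r.T)<.064)&(Q[:,2]>.0455)&(Q[:,2]<.0495)
print("mid",np.round(np.c_[np.hypot(*r[t].T)*1000,np.degrees(np.arctan2(r[t,1],r[t,0]))],0)[::8].tolist())
# plan feasibility
from scipy.spatial.transform import Rotation as Ro
for off in (0,180):
  for yaw in (33.5,10,-18,-46):
    a=np.radians(yaw+off); M=np.array([[np.cos(a),np.sin(a),0],[np.sin(a),-np.cos(a),0],[0,0,-1]])
    q=Ro.from_matrix(M).as_quat()[[3,0,1,2]]
    for z in(.067,.16):
        s=ctrl.ik([*c,z],q); print(off,yaw,z,None if s is None else np.round(s,2))
E
python3 -c "
import cv2
im=cv2.imread('pics/top0.png')[165:255,310:420];cv2.imwrite('pics/c1.png',cv2.resize(im,None,fx=6,fy=6,interpolation=2))"
```

```text
top lid 1455 ((441.13836669921875, -408.919921875), (121.15753936767578, 110.55000305175781), 80.93331146240234)
carton [ 0.276 -0.384  0.054]
side lid 1344 ((440.26068115234375, -407.46942138671875), (123.37279510498047, 109.6915283203125), 80.57896423339844)
keeper 220 [ 0.396 -0.408  0.054] 176.50369902041493
mid [[45.0, 28.0], [37.0, 17.0], [34.0, 7.0], [31.0, -5.0], [30.0, -14.0], [34.0, 39.0], [33.0, 42.0], [42.0, -54.0], [30.0, -48.0], [31.0, 65.0], [31.0, 86.0], [28.0, -108.0], [30.0, 120.0], [40.0, 124.0], [36.0, 133.0], [37.0, 135.0], [32.0, 152.0], [35.0, -146.0], [33.0, -156.0], [38.0, -156.0], [48.0, -145.0], [58.0, -143.0], [44.0, 39.0], [37.0, 112.0], [43.0, 132.0], [33.0, 117.0], [42.0, 134.0], [35.0, 34.0], [36.0, 139.0], [37.0, 26.0], [31.0, 130.0], [37.0, 147.0], [31.0, 18.0], [30.0, 146.0], [32.0, 154.0], [35.0, 160.0], [34.0, 1.0], [35.0, 172.0], [35.0, 177.0], [34.0, -18.0], [33.0, -21.0], [32.0, -30.0], [34.0, -34.0], [38.0, -36.0], [34.0, -141.0], [36.0, -51.0], [33.0, -142.0], [30.0, -73.0], [38.0, -52.0], [35.0, -140.0], [31.0, -115.0], [32.0, -69.0], [42.0,
[... 243 characters left out ...]
 0.13  0.97 -0.82]
0 -18 0.067 [ 0.74  0.65 -0.06  1.74  0.06  0.76 -1.24]
0 -18 0.16 [ 0.75  0.54 -0.08  1.64  0.05  0.96 -1.24]
0 -46 0.067 [ 0.67  0.65  0.05  1.74 -0.04  0.76 -1.64]
0 -46 0.16 [ 0.67  0.54  0.04  1.64 -0.03  0.96 -1.65]
180 33.5 0.067 [ 1.33  0.95 -1.23  1.73  0.97  1.2   1.99]
180 33.5 0.16 [ 1.34  0.81 -1.23  1.63  0.79  1.28  2.12]
180 10 0.067 [ 1.21  0.8  -0.9   1.73  0.74  0.99  1.77]
180 10 0.16 [ 1.25  0.7  -0.97  1.63  0.62  1.15  1.87]
180 -18 0.067 [ 1.15  0.76 -0.78  1.73  0.64  0.93  1.36]
180 -18 0.16 [ 1.19  0.66 -0.84  1.63  0.54  1.1   1.45]
180 -46 0.067 [ 1.09  0.72 -0.66  1.73  0.56  0.88  0.95]
180 -46 0.16 [ 1.13  0.63 -0.73  1.63  0.46  1.06  1.04]
```

View pics/c1.png

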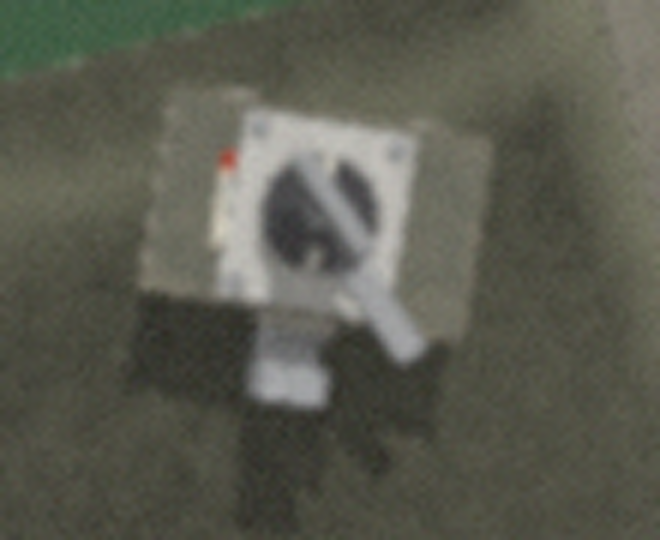

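```bash
cat >> h.py <<'E'
from scipy.spatial.transform import Rotation as Ro
C=np.array([.453,-.4115])
def Q(yaw):
    a=np.radians(yaw); M=np.array([[np.cos(a),np.sin(a),0],[np.sin(a),-np.cos(a),0],[0,0,-1]])
    return Ro.from_matrix(M).as_quat()[[3,0,1,2]]
def yaw():
    M=Ro.from_quat(get_state()["eef_rot"][[1,2,3,0]]).as_matrix(); return np.degrees(np.arctan2(M[1,0],M[0,0]))
def show(s):
    g=get_state(); print(s,round(g["time"],2),np.round(g["tcp_pos"],4),round(yaw(),1),np.round(g["contact_force"],1),np.round(g["wrist_torque"],2),round(g["width"],4))
E
python3 - <<'E'
from h import *
ctrl.movep([*C,.17],Q(34.5)); show("above")
ctrl.movel([*C,.068],max_speed=.08); show("down")
ctrl.close_gripper(30); show("grip")
for y in (30,25): ctrl.movel([*C,.068],Q(y)); show(y)
E
```

```text
above 1.67 [ 0.4516 -0.4135  0.1703] 34.3 [-0.9 -0.2  1.2] [-0.06  0.04 -0.02] 0.0857
down 3.09 [ 0.4533 -0.4117  0.0686] 34.5 [0.1 0.2 0.2] [ 0.03 -0.05  0.02] 0.0858
grip 3.76 [ 0.4533 -0.4119  0.0682] 34.5 [ 1.4 -1.3  1.2] [-0.34 -0.17  0.02] 0.0125
30 4.01 [ 0.4531 -0.4117  0.0682] 30.1 [ 0.2 -1.1  1.7] [-0.26 -0.1   0.01] 0.0122
25 4.26 [ 0.453  -0.4115  0.0682] 25.2 [-0.9  0.1  2.9] [-0.1   0.07 -0.01] 0.0128
```

```bash
python3 - <<'E'
from h import *
ctrl.pause(.2); show("p"); print(get_state()["gripper_force"])
a,_=vision.grab_frame("top"); b,_=vision.grab_frame("side")
a=cv2.resize(a[150:260,300:430],(520,440),interpolation=2); b=cv2.resize(b[180:300,270:400],(476,440),interpolation=2)
cv2.imwrite("pics/g1.png",np.hstack([a[:,:320],b]))
E
```

```text
p 4.46 [ 0.453  -0.4115  0.0681] 25.1 [-0.2 -0.2  3.1] [-0.05  0.03  0.09] 0.0123
29.497996866703033
```

View pics/g1.png

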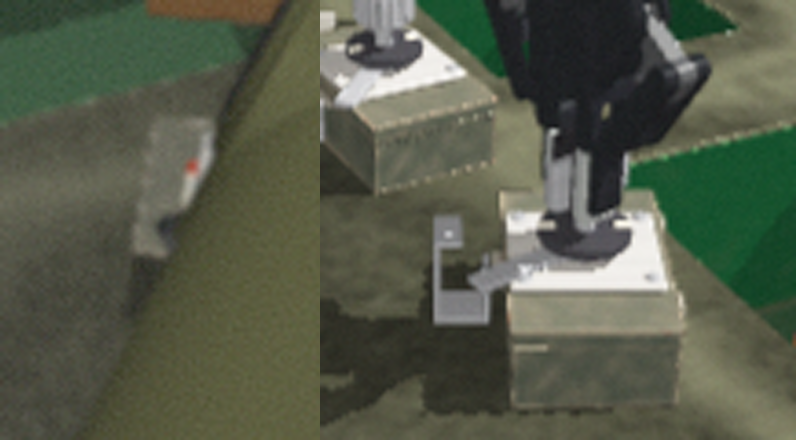

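The side view shows the bar between the pads at about (580,185) in the composite, with 30 N on them. The tongue end at (485,275) has started moving towards the keeper. I'll carry on turning.

```bash
python3 - <<'E'
from h import *
for y in range(20,-36,-5):
    ctrl.movel([*C,.068],Q(y))
    if y%15==5 or y<-30: show(y)
ctrl.pause(.3); show("over")
b,_=vision.grab_frame("side")
cv2.imwrite("pics/g2.png",cv2.resize(b[180:300,270:400],(520,480),interpolation=2))
E
```

```text
20 4.81 [ 0.4529 -0.4112  0.0681] 20.1 [0.  0.5 5.2] [0.27 0.18 0.01] 0.0121
5 5.56 [ 0.4527 -0.4104  0.0681] 5.1 [-1.1  3.2  6.8] [0.72 0.37 0.01] 0.0129
-10 6.31 [ 0.4528 -0.4096  0.068 ] -9.8 [-2.5  5.1  8. ] [1.14 0.42 0.  ] 0.0126
-25 7.06 [ 0.453  -0.4087  0.068 ] -24.8 [-1.5  6.6  9.9] [1.5  0.35 0.09] 0.0128
-35 7.56 [ 0.4533 -0.4082  0.068 ] -34.8 [-0.9  7.8  9.9] [1.83 0.18 0.02] 0.0123
over 7.86 [ 0.4533 -0.4083  0.068 ] -34.7 [-1.7  8.2  9.8] [1.84 0.23 0.03] 0.0125
```

View pics/g2.png

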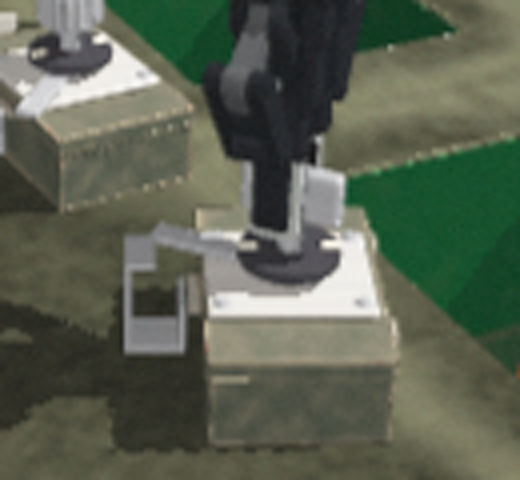

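The tongue, at (165,235), has gone through the keeper at (140,250) and out the far side. Now I'll ease it back, release and check.

```bash
python3 - <<'E'
from h import *
for y in (-30,-25,-20,-15,-11,-9.2): ctrl.movel([*C,.068],Q(y))
ctrl.pause(.3); show("back")
ctrl.ungrasp(); show("open")
p=get_state()["tcp_pos"]; ctrl.movel([p[0],p[1],.17],max_speed=.08); show("up")
ctrl.set_joints([1.278,.507,-.238,1.5,.126,1.149,-.155]); show("home")
for cam in("top","side"):
    im,d=vision.grab_frame(cam); P=cloud(cam,d)
    m=cv2.dilate(models.masks_of(cam,"bar_key_grip")[0]["mask"].astype(np.uint8),np.ones((5,5)))>0
    T=P[m]; T=T[(T[:,2]>.085)&(T[:,2]<.105)][:,:2]
    c=T.mean(0); w,V=np.linalg.eigh(np.cov((T-c).T)); print(cam,len(T),c,np.ptp((T-c)@V,axis=0),np.degrees(np.arctan(V[1,1]/V[0,1])))
    if cam=="top": a=cv2.resize(im[165:255,310:420],(440,360),interpolation=2)
    else: a=np.hstack([a,cv2.resize(im[195:295,290:390],(360,360),interpolation=2)])
cv2.imwrite("pics/f.png",a)
E
```

```text
back 9.71 [ 0.4528 -0.4096  0.0681] -9.0 [-1.3  4.9  7.6] [1.18 0.36 0.01] 0.0124
open 10.41 [ 0.453  -0.4115  0.068 ] -9.2 [-0.4  0.4 -0.1] [0.   0.01 0.01] 0.0859
up 11.83 [ 0.4528 -0.4113  0.1694] -9.2 [-0.1  0.2  0.7] [-0.02  0.05 -0.04] 0.0854
home 12.9 [ 0.2439 -0.5752  0.2313] 22.9 [ 1.2  0.8 -0. ] [-0.01 -0.06  0.01] 0.0849
top 94 [ 0.45431566 -0.41040961] [0.00921124 0.04225682] -10.240060541028312
side 228 [ 0.45297188 -0.41117912] [0.0112107  0.04302014] -9.177264325833168
```

View pics/f.png

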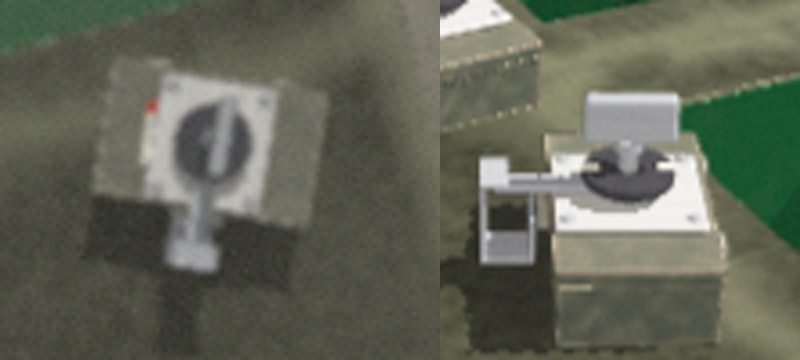

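The bar is in line with the marks, with its measured yaw at -9 to -10° against -9.1° for the tin. The tongue sits inside the keeper, at (195,250) in the left half and (500,180) in the right.

```bash
python3 -c "
from station import ticket; print(ticket.close_job())"
```

```text
the job is handed in; nothing more can be done
None
```

The tin is locked and the job handed in (no verdict was returned): the T-key went about 25° past the marks, came back to within about 1° of them and was let go, and the arm stayed clear of the round knob.

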